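# Lock up lino blocks in the press bed and start the press

### The job

Get the press ready and start it: lay every lino block that is on the table face up and flat into the bays of the printing bed, one to a bay, turned the way they fit. Then take the T-handled key from its wooden stand, put it in the square socket of the bed, turn it clockwise as far as it goes so that the bar closes on the blocks, and hang the key back in its stand. Last, twist the start knob clockwise to its stop, hold it there for about a second and let it spring back; leave the other things on the table alone and all blocks lying in the locked bed.

Things in the scene. Friction and masses are not known exactly. Their poses are not given: they have to be found in the camera images.
- printing_bed: fixed steel tray, 155 mm (own x, -45 to +110) x 256 mm (own y), open bays side by side along y at y = -90, -30, +30, +90 mm, parted by 4 mm strips, each 56 mm wide. In x a bay runs from the near wall (-35 mm) to the clamp bar, face at +43 mm open, +35 mm locked. Bay floor 8 mm, walls, strips and bar 18 mm above the table. Origin on the table under the middle of the bays
- bay_1 (a point): middle of a bay at y = -90 mm of the bed, at floor height (8 mm), x = +3 mm of the bed; a block centred here with its 66 mm side along the bed's x fits with 3 mm to spare either way in y and 5 mm or more in x (open)
- bay_2 (a point): middle of a bay at y = -30 mm of the bed, at floor height (8 mm), x = +3 mm of the bed; a block centred here with its 66 mm side along the bed's x fits with 3 mm to spare either way in y and 5 mm or more in x (open)
- bay_3 (a point): middle of a bay at y = 30 mm of the bed, at floor height (8 mm), x = +3 mm of the bed; a block centred here with its 66 mm side along the bed's x fits with 3 mm to spare either way in y and 5 mm or more in x (open)
- bay_4 (a point): middle of a bay at y = 90 mm of the bed, at floor height (8 mm), x = +3 mm of the bed; a block centred here with its 66 mm side along the bed's x fits with 3 mm to spare either way in y and 5 mm or more in x (open)
- quoin_socket (a point): mouth centre of the 18 mm square, 22 mm deep bevelled socket, at x = +81, y = 0 of the bed, 34 mm above the table, recessed 10 mm below the top of a round housing (52 mm outside, 43 mm inside, top at 44 mm); its x and y axes are parallel to the sides of the hole; turns with joint quoin
- quoin (a joint): angle of the socket, rad: starts at 0 to 0.2 (open), grows clockwise seen from above up to the stop at 1.2 (locked); stays where it is left, needs about 0.15 Nm; moves the clamp bar 8 mm. The hole is 2 mm wider than the key: about 0.13 rad of play each way
- quoin_key: loose steel T key, 0.16 kg: square shaft 16 x 16 mm with a cross bar on top, 16 mm thick (own x), 92 mm long (own y), 20 mm high (84 to 104 mm above the tip); the square's sides are parallel to the bar. Origin at the centre of the lower end (tip), z up to the bar. Hangs upright in the stand at the start
- key_bar (a point): middle of the key's cross bar, 94 mm above its tip
- key_stand: fixed wooden stand: base 66 x 92 x 10 mm, two posts 40 mm (own x) x 12 mm at y = +-26 mm (40 mm free between), tops 98 mm above the table; the key's bar lies across them along the stand's y, between 8 mm lips that leave 24 mm in x; the shaft hangs between, tip 14 mm above the table. Origin under the centre
- key_stand_top (a point): the stand's middle at the height of the post tops, 98 mm above the table; the resting key's bar centre is 10 mm above it
- knob_grip (a point): on the axis of the start knob, at mid height of its bar grip, 65.5 mm above the table; bar 50 mm long (own x), 14 mm thick (own y), 28 mm high; box under it 76 x 76 x 40 mm fixed on the table; turns with joint start_knob
- start_knob (a joint): angle of the start knob, rad: 0 at rest, grows clockwise seen from above to the stop at 1.0; a spring (about 0.15 Nm at the stop) turns it back when let go
- block_1: lino printing block lying face up: plywood with a thin dark lino face, a triangle cut in it; 66 mm (own x) x 50 mm (own y) x 28 mm high, origin at the centre of its underside, z up through the face; may be absent
- block_2: lino printing block lying face up: plywood with a thin dark lino face, three lines cut in it; 66 mm (own x) x 50 mm (own y) x 28 mm high, origin at the centre of its underside, z up through the face; may be absent
- block_3: lino printing block lying face up: plywood with a thin dark lino face, a cross cut in it; 66 mm (own x) x 50 mm (own y) x 28 mm high, origin at the centre of its underside, z up through the face; may be absent
- block_4: lino printing block lying face up: plywood with a thin dark lino face, a zigzag cut in it; 66 mm (own x) x 50 mm (own y) x 28 mm high, origin at the centre of its underside, z up through the face; may be absent
- ink_jar_2: ink jar 56 mm across, 70 mm high, a bystander to be left alone, origin at the centre of its underside
- ink_jar_4: ink jar 52 mm across, 84 mm high, a bystander to be left alone, origin at the centre of its underside
- paint_tube_4: paint tube lying, 120 mm long, 33 mm wide, a bystander to be left alone, origin at the centre of its underside
- gouge_1: wooden-handled gouge lying, 141 mm long, a bystander to be left alone, origin at the centre of its underside

How it is judged:
On the way, in this order (a step that is already met when the one before it is completed fails the run):
1. every block present lies flat in a bay, let go (x of block_1 in the frame of printing_bed between -0.006 and 0.014 m and y of block_1 in the frame of printing_bed between -0.12 and 0.12 m and z of block_1 in the frame of printing_bed between 0.004 and 0.012 m and angle between each of block_1, block_2, block_3, block_4's own z axis and vertical below 0.08 rad and linear speed of each of block_1, block_2, block_3, block_4 below 0.03 m/s and x of block_2 in the frame of printing_bed between -0.006 and 0.014 m and y of block_2 in the frame of printing_bed between -0.12 and 0.12 m and z of block_2 in the frame of printing_bed between 0.004 and 0.012 m and x of block_3 in the frame of printing_bed between -0.006 and 0.014 m and y of block_3 in the frame of printing_bed between -0.12 and 0.12 m and z of block_3 in the frame of printing_bed between 0.004 and 0.012 m and x of block_4 in the frame of printing_bed between -0.006 and 0.014 m and y of block_4 in the frame of printing_bed between -0.12 and 0.12 m and z of block_4 in the frame of printing_bed between 0.004 and 0.012 m and contact force between the fingers and block_1 below 0.3 N and contact force between the fingers and block_2 below 0.3 N and contact force between the fingers and block_3 below 0.3 N and contact force between the fingers and block_4 below 0.3 N), for 0.2 s.
2. the key is in the socket and has turned it to the locked end (value of joint quoin above 1.08 rad and horizontal distance between quoin_key and quoin_socket below 0.005 m and z of quoin_key in the frame of quoin_socket below -0.015 m), for 0.2 s.
3. the key hangs in its stand again, let go (horizontal distance between key_bar and key_stand_top below 0.018 m and z of key_bar in the frame of key_stand_top between 0.004 and 0.016 m and angle between quoin_key's own z axis and vertical below 0.1 rad and contact force between the fingers and quoin_key below 0.3 N and linear speed of quoin_key below 0.03 m/s), for 0.2 s.
4. the start knob is at its stop (value of joint start_knob above 0.9 rad), for 0.3 s.
At the end, for the whole second after the job is handed in: Every block present lies face up, flat (0.08 rad) on a bay floor, at -6 to +14 mm in the bed's x, at rest; the socket is past 1.08 rad; the key hangs upright with its bar on the posts of its stand, within 18 mm of the middle; the start knob is back below 0.1 rad (all of step 3 and x of block_1 in the frame of printing_bed between -0.006 and 0.014 m and y of block_1 in the frame of printing_bed between -0.12 and 0.12 m and z of block_1 in the frame of printing_bed between 0.004 and 0.012 m and angle between each of block_1, block_2, block_3, block_4's own z axis and vertical below 0.08 rad and linear speed of each of block_1, block_2, block_3, block_4 below 0.03 m/s and x of block_2 in the frame of printing_bed between -0.006 and 0.014 m and y of block_2 in the frame of printing_bed between -0.12 and 0.12 m and z of block_2 in the frame of printing_bed between 0.004 and 0.012 m and x of block_3 in the frame of printing_bed between -0.006 and 0.014 m and y of block_3 in the frame of printing_bed between -0.12 and 0.12 m and z of block_3 in the frame of printing_bed between 0.004 and 0.012 m and x of block_4 in the frame of printing_bed between -0.006 and 0.014 m and y of block_4 in the frame of printing_bed between -0.12 and 0.12 m and z of block_4 in the frame of printing_bed between 0.004 and 0.012 m and value of joint quoin above 1.08 rad and value of joint start_knob below 0.1 rad); the robot touches nothing.
It fails at once if a jar, tube or gouge standing by is moved more than 40 mm (distance of any of ink_jar_2, ink_jar_4, paint_tube_4, gouge_1 from where it was at the start of the episode above 0.04 m).
Of block_1, block_2, block_3, block_4 only 3 to 4 are there at a start; the rules pass over those that are not, and their reading is None.
At some moment in a run one of block_1, block_2, block_3, block_4 may be knocked a few centimetres aside while the robot is not near it.
It also fails if it takes over 184 s, if anything falls off the work surface, if the arm or the gripper's body presses on something with over 40 N, if the wrist force passes 120 N, or if a joint passes its speed limit or range.

### The arm

A 7-joint arm with a two-finger parallel gripper is mounted at the origin on the work surface; the furniture and walls round the work are solid. World frame = base frame: x ahead of the robot, y to its left, z up, the work surface at z = 0. Lengths are in m, angles in rad, forces in N, time in s.
With the tool pointing down it reaches from about 0.425 to 0.875 m from the base axis. Payload 8.4 kg.
Tool frame: the origin (TCP) lies between the finger pads; the fingertips stand 8 mm ahead of it and the grasp point (between the pads) lies 11 mm behind it (r.nose_length is the z of the fingertips in the tool frame, in m); z points along the fingers, y is the line along which they close (so a half turn about z gives the same grasp; the last joint's range is limited). The gripper opens to 87 mm and grips with 3 to 60 N. Pads are 19 mm wide; open, the fingers measure 117 mm over their backs; the gripper's body (75 mm by 190 mm) begins 51 mm behind the grasp point.
Start: joints at [-1.438, 0.333, 0.04, 1.465, -0.013, 1.343, -0.059], TCP at [0.149, 0.633, 0.231] pointing down, gripper open.
Joint ranges: [-2.58, 2.58], [-0.38, 2.09], [-1.3, 1.39], [0.25, 2.4], [-1.5, 4.64], [0.08, 2.09], [-2.65, 2.65]. Speed limits (rad/s): [2.22, 2.22, 2.79, 2.79, 3.14, 3.14, 3.14].

### API

Orientations are given as a rotation vector (axis times angle).
In Python, from cell import r gives the robot as it stands. Calls block until the motion is done:
- r.reach(position, orientation): joint-space move of the TCP to a pose.
- r.move_l(position, frame=None, velocity=0.15): straight line of the TCP; frame=None keeps the orientation; velocity is the mean speed in m/s.
- r.goto_joints(angles): joint-space move.
- r.gripper_to(opening): finger opening in m; the grip force is fixed at half the most; returns when the fingers have stopped.
- r.sleep(seconds).
- r.solve_ik(position, orientation): joint angles nearest the present ones, or None.
- r.snapshot(name): name is "side" or "top"; returns a dict with "pixels" (420x560x3 uint8, red, green, blue), "z_map" (420x560 float32, m along the optical axis (not along the pixel's ray), 0 where there is no reading), "fov_y" (degrees; the focal length in pixels is half the picture's height over the tangent of half this angle, whatever the lens; pixels are square), "cx", "cy" (the principal point, pixels), "view" (4x4, takes a point from world to camera coordinates). Camera axes: x right, y down, z forward; pixel columns grow to the right and rows downward; lengths in m; the calibration is good to about 2 mm. A picture is of the moment at which its call begins.
A pose or a line that the arm cannot do raises r.MotionError and nothing moves.
- r.close_job(): hands the job in; it is judged then, once.
Readings, each from a call of its own:
- r.read_time_s(): time.
- r.read_joint_pos(): joint angles.
- r.read_joint_velocities(): joint speeds.
- r.read_effort(): joint torques, N m.
- r.read_tool_pos(): TCP position.
- r.read_tool_rot(): TCP orientation.
- r.read_force(): force on the tool from outside, world axes, zero at the start.
- r.read_ft_torque(): the same for the moment, N m.
- r.read_opening(): finger opening in m.
- r.read_grasp_force(): force on a finger pad.
Only numpy, scipy, OpenCV 4.12 (cv2) and the standard library are available. Lean on these libraries where they do the work, as an engineer would, in place of code of your own. Each camera call takes 0.05 s, during which the arm holds its last target. There are 200 camera calls.

## Working session

There is one attempt and no reset: what is moved stays moved. The work goes in short steps, each a Python script; the robot and the scene stay as the last script left them, time stands still between calls to the robot, and variables do not carry over. Pictures are saved under pics/ and viewed, at most 14 in all, crops included, and the job is handed in when it is done.

```bash
ls; mkdir -p pics
python3 - <<'E'
from cell import r
import cv2,numpy as np
for n in("top","side"):
    s=r.snapshot(n); np.savez(f"pics/{n}0.npz",**s)
    cv2.imwrite(f"pics/{n}0.png",s["pixels"][:,:,::-1]); print(n,s["fov_y"],s["cx"],s["cy"],np.round(s["view"],4).tolist(),(s["z_map"]>0).mean())
print(r.read_time_s(),r.read_tool_rot(),r.nose_length,r.read_opening())
E
```

```text
cell.py
pics
top 46.13404405584772 279.3927290635019 196.59037599527156 [[0.0181, -0.9998, 0.0044, -0.017], [-0.9849, -0.0186, -0.1723, 0.4207], [0.1723, -0.0012, -0.985, 1.5997], [0.0, 0.0, 0.0, 1.0]] 0.9958418367346938
side 51.23821831886808 278.94235388427836 210.68489919812896 [[0.8641, 0.5031, -0.0164, -0.3549], [0.1833, -0.3449, -0.9206, 0.0138], [-0.4688, 0.7924, -0.3902, 1.5625], [0.0, 0.0, 0.0, 1.0]] 0.8995450680272109
0.1 [-3.63249488e-01 -3.12042875e+00  2.27165091e-03] 0.008 0.08711676290551798
```

View pics/top0.png

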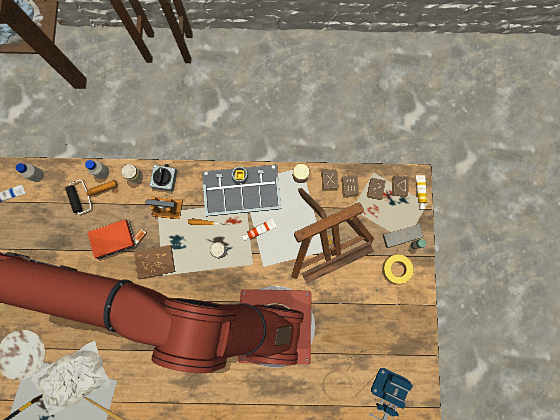

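View pics/side0.png

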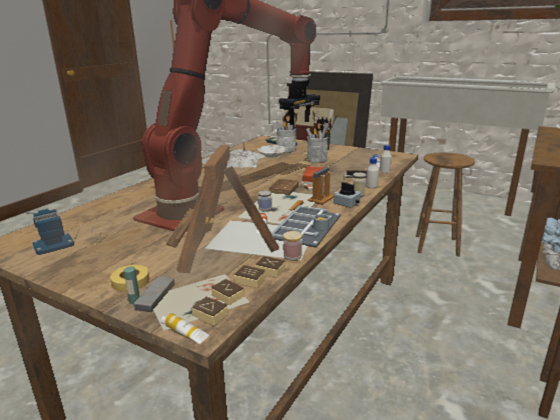

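The top view shows the arm at the left and bottom. The bed is at about (242,190), the knob box at (163,178) and the key stand at (163,208). The four blocks are cross (330,180), lines (350,187), zigzag (376,187) and triangle (400,186). A wooden easel stands at (330,240). The side view shows all four blocks clearly in front of the easel, with cross at (270,262) and triangle at (209,308). Next I'll enlarge both views.

```bash
cat > geo.py <<'E'
import numpy as np
def cam(s):
    f=s["pixels"].shape[0]/2/np.tan(np.radians(float(s["fov_y"]))/2)
    return f,float(s["cx"]),float(s["cy"]),np.asarray(s["view"])
def ray(s,u,v):
    f,cx,cy,V=cam(s); R,t=V[:3,:3],V[:3,3]
    d=np.stack([(np.asarray(u)-cx)/f,(np.asarray(v)-cy)/f,np.ones_like(np.asarray(u,float))],-1)
    return -R.T@t, d@R
def plane(s,u,v,h):
    o,d=ray(s,u,v); return o+d*((h-o[2])/d[...,2])[...,None]
def cloud(s):
    v,u=np.mgrid[:420,:560]; o,d=ray(s,u,v)
    return o+d*np.asarray(s["z_map"])[...,None]
def proj(s,p):
    f,cx,cy,V=cam(s); c=np.asarray(p)@V[:3,:3].T+V[:3,3]
    return np.stack([cx+f*c[...,0]/c[...,2],cy+f*c[...,1]/c[...,2]],-1)
def tri(sa,a,sb,b):
    (o1,d1),(o2,d2)=ray(sa,*a),ray(sb,*b)
    k=np.linalg.lstsq(np.stack([d1,-d2],1),o2-o1,rcond=None)[0]
    p,q=o1+k[0]*d1,o2+k[1]*d2
    return (p+q)/2,np.linalg.norm(p-q)
E
python3 - <<'E'
import numpy as np,cv2
from geo import *
t=dict(np.load("pics/top0.npz")); s=dict(np.load("pics/side0.npz"))
def crop(im,x0,y0,x1,y1,k,n): cv2.imwrite(n,cv2.resize(im[y0:y1,x0:x1,::-1],None,fx=k,fy=k,interpolation=cv2.INTER_CUBIC))
crop(t["pixels"],120,155,280,265,5,"pics/tA.png")
crop(t["pixels"],280,155,440,265,5,"pics/tB.png")
crop(s["pixels"],150,150,410,345,3,"pics/sA.png")
C=cloud(t); np.set_printoptions(precision=3,suppress=True,linewidth=200)
for n,(u,v) in dict(table=(300,265),bed=(215,190),cross=(330,180),lines=(350,187),zig=(376,187),tri=(400,186),knob=(163,178),stand=(163,205),jar=(301,171),jar2=(131,171),jar3=(218,247),easel=(330,227),easel2=(305,195)).items(): print(n,C[v,u])
E
```

```text
(no output)
```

View pics/tA.png

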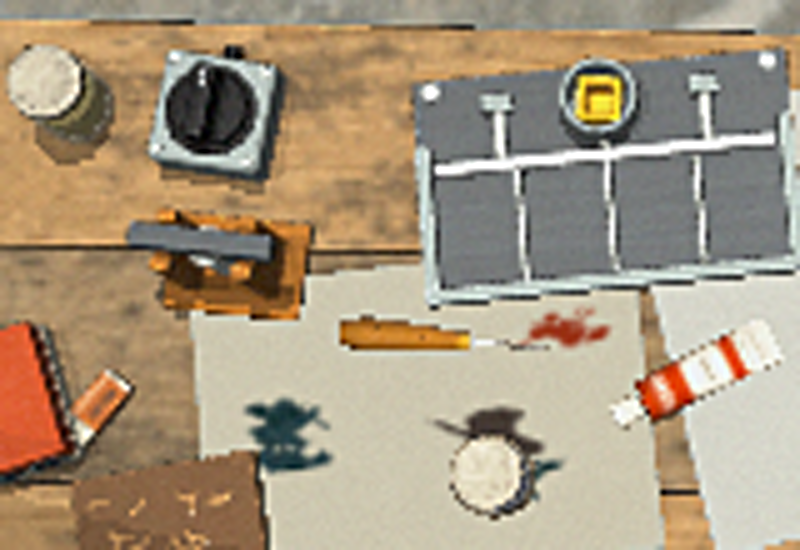

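View pics/tB.png

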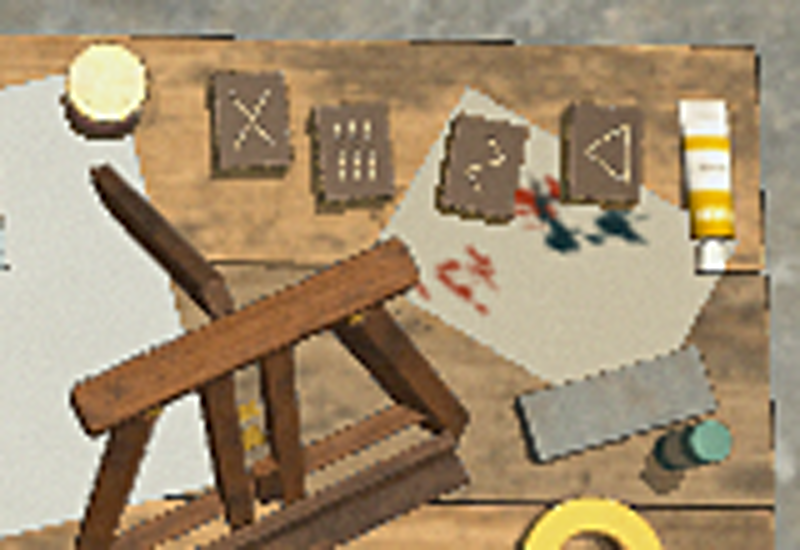

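View pics/sA.png

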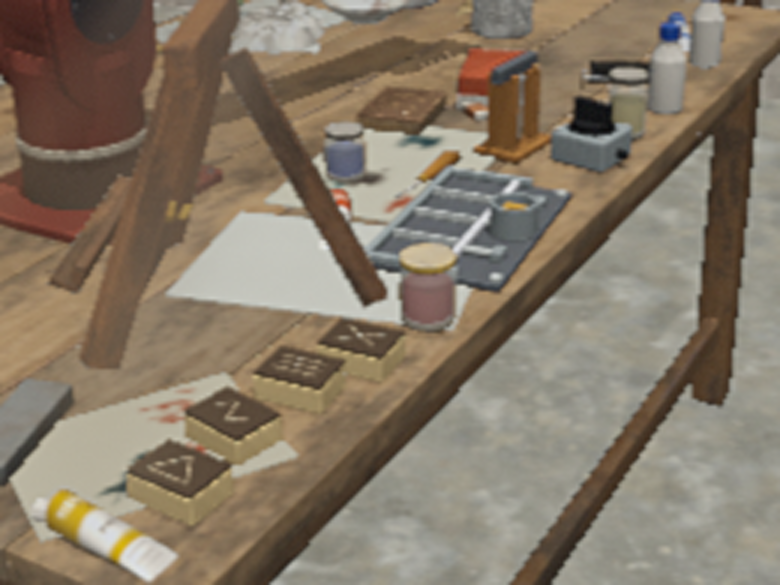

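The crops show these positions:
- **Bed:** its long edge is slightly tilted. The yellow socket is at tA (600,98), which is top pixel (240,175). The screws are at tA (430,92) and (768,60).
- **Stand and knob:** the key bar lies across the stand from tA (128,237) to (270,245). The knob bar points at tA (203,75).
- **Blocks:** their faces sit at tB (253,120), (353,150), (487,165) and (604,150).
- **Obstacle:** the easel's front leg ends near tB (100,170), beside the jar.

Next I'll measure poses with masks and two-view triangulation.

Run:
```python
import numpy as np,cv2
from geo import *
np.set_printoptions(precision=3,suppress=True,linewidth=200)
t=dict(np.load("pics/top0.npz")); s=dict(np.load("pics/side0.npz"))
P=t["pixels"]; S=s["pixels"]
pr=lambda im,u,v: im[v-1:v+2,u-1:u+2].reshape(-1,3).mean(0).round()
for n,(u,v) in dict(face=(326,186),face2=(408,180),wood=(340,200),paper=(410,205),bedfl=(222,205),bedback=(215,178),wall=(206,205),strip=(223,195),yel=(235,175),key=(152,203),stand=(178,205),knobtop=(161,172),knobdisc=(168,180)).items(): print(n,pr(P,u,v))
print("side")
for n,(u,v) in dict(face=(262,263),face2=(208,306),table=(300,275),key=(322,172),knob=(347,186)).items(): print(n,pr(S,u,v))
C=cloud(t)
# easel extents: points above table in region, by height band
m=(C[...,0]>0.1)&(C[...,0]<0.55)&(C[...,1]<-0.04)&(C[...,1]>-0.45)
for a,b in((.05,.1),(.1,.15),(.15,.2),(.2,.25),(.25,.3),(.3,.4)):
    q=C[m&(C[...,2]>a)&(C[...,2]<b)]; q=q[(np.hypot(q[:,0],q[:,1])>.2)]
    if len(q): print(a,len(q),"xmin",q[:,0].min(),q[q[:,0].argmax()],"y",q[q[:,1].argmin()],q[q[:,1].argmax()])
# arm: top cloud red pixels, at start
red=(P[...,0]>1.6*P[...,1])&(P[...,0]>60)&(C[...,2]>.2)
q=C[red]
for y in np.arange(-.05,1,.06):
    w=q[abs(q[:,1]-y)<.01]
    if len(w): print("arm y%.2f"%y,"xr",w[:,0].min(),w[:,0].max(),"ztop",w[:,2].max(),"zmin",w[:,2].min())
cs=cloud(s); rs=(S[...,0]>1.6*S[...,1])&(S[...,0]>60)&(np.arange(560)[None]>235)&(np.arange(420)[:,None]<100)
q=cs[rs]; q=q[(abs(q[:,0])<.4)&(q[:,2]<1.5)]
print("side arm")
for y in np.arange(0,.8,.06):
    w=q[abs(q[:,1]-y)<.015]
    if len(w): print("y%.2f"%y,"z",w[:,2].min(),w[:,2].max(),len(w))
```

```text
face [133. 110.  90.]
face2 [138. 111.  83.]
wood [205. 162. 109.]
paper [198. 189. 162.]
bedfl [119. 122. 124.]
bedback [110. 113. 113.]
wall [154. 164. 160.]
strip [144. 148. 144.]
yel [197. 178.  96.]
key [103. 108. 110.]
stand [165. 105.  46.]
knobtop [63. 62. 62.]
knobdisc [36. 36. 36.]
side
face [100.  85.  68.]
face2 [92. 76. 61.]
table [89. 72. 53.]
key [60. 63. 66.]
knob [19. 20. 21.]
0.05 1394 xmin 0.156145427264516 [ 0.526 -0.075  0.067] y [ 0.274 -0.45   0.09 ] [ 0.504 -0.052  0.074]
0.1 457 xmin 0.17085521802615092 [ 0.419 -0.097  0.102] y [ 0.27  -0.296  0.102] [ 0.201 -0.061  0.107]
0.15 287 xmin 0.21102552220200488 [ 0.394 -0.109  0.156] y [ 0.309 -0.269  0.151] [ 0.225 -0.068  0.169]
0.2 294 xmin 0.22919661995801663 [ 0.371 -0.118  0.205] y [ 0.318 -0.249  0.201] [ 0.237 -0.072  0.205]
0.25 729 xmin 0.2532340081625969 [ 0.364 -0.23   0.299] y [ 0.34  -0.242  0.292] [ 0.275 -0.051  0.292]
0.3 214 xmin 0.2554105372735067 [ 0.358 -0.227  0.3  ] y [ 0.344 -0.238  0.301] [ 0.272 -0.054  0.3  ]
arm y-0.05 xr -0.07240442818916706 0.28046138547860744 ztop 0.3295315116085489 
[... 690 characters left out ...]
ztop 0.707619674402811 zmin 0.6617546178788972
arm y0.43 xr 0.06729111226622704 0.16220774750076852 ztop 0.6932425533180128 zmin 0.6449784256684843
arm y0.49 xr 0.07894294217494109 0.1717210114078206 ztop 0.678429776170867 zmin 0.6344593553958817
arm y0.55 xr 0.08888176989176058 0.18450670767333213 ztop 0.6593701600367455 zmin 0.5741025324444557
arm y0.61 xr 0.18480695627737898 0.18968733351431688 ztop 0.4415890040732924 zmin 0.4375205424331994
side arm
y0.24 z 0.6466022358189278 0.6944235001211908 65
y0.30 z 0.6740048581264318 0.695862456478506 17
y0.36 z 0.6813804474344706 0.6975411681376128 20
y0.54 z 0.619329446300669 0.650875754790265 43
y0.60 z 0.43467950771564334 0.6437203885026336 99
```

```bash
cat >> geo.py <<'E'
import cv2
def blocks(t,h=0.028):
    """faces of the blocks in a top picture -> list of (x,y,yaw,sizes)"""
    P=t["pixels"].astype(int); v,u=np.mgrid[:420,:560]
    W=plane(t,u,v,h)
    roi=(W[...,0]>.38)&(W[...,0]<.56)&(W[...,1]<.0)&(W[...,1]>-.55)
    m=(roi&(P[...,0]>95)&(P[...,0]<168)&(P[...,0]-P[...,2]>18)&(P[...,0]-P[...,2]<62)).astype(np.uint8)
    m=cv2.morphologyEx(cv2.morphologyEx(m,cv2.MORPH_CLOSE,np.ones((3,3))),cv2.MORPH_OPEN,np.ones((5,5)))
    out=[]
    for c in cv2.findContours(m,cv2.RETR_EXTERNAL,cv2.CHAIN_APPROX_NONE)[0]:
        if cv2.contourArea(c)<120: continue
        f=np.zeros_like(m); cv2.drawContours(f,[c],-1,1,-1); q=W[f>0][:,:2]
        (cx,cy),(a,b),an=cv2.minAreaRect((plane(t,c[:,0,0].astype(float),c[:,0,1].astype(float),h)[:,:2]*1e3).astype(np.float32))
        e,ev=np.linalg.eigh(np.cov(q.T)); d=ev[:,1]; pa=np.arctan2(d[1],d[0])
        pa=(pa+np.pi/2)%np.pi-np.pi/2
        ya=np.radians(an if a>b else an+90); ya=(ya+np.pi/2)%np.pi-np.pi/2
        out.append([*q.mean(0),pa,ya,cx/1e3,cy/1e3,max(a,b),min(a,b),np.sqrt(12*e[1]),np.sqrt(12*e[0]),c[:,0].mean(0)[0]])
    return sorted(out,key=lambda o:-o[1])
E
python3 - <<'E'
from geo import *
np.set_printoptions(precision=3,suppress=True,linewidth=200)
t=dict(np.load("pics/top0.npz")); s=dict(np.load("pics/side0.npz"))
for o in blocks(t): print(np.array(o))
C=cloud(t);D=cloud(s)
T=lambda x,y,a:(120+x/5 if a else 280+x/5,155+y/5)
Sd=lambda x,y:(150+x/3,150+y/3)
for n,a,b in(("cross",T(253,120,0),Sd(362,340)),("lines",T(353,150,0),Sd(299,367)),("zig",T(485,165,0),Sd(233,422)),("tri",T(604,150,0),Sd(179,467)),
  ("socket",T(600,98,1),Sd(515,207)),("keybar",T(200,241,1),Sd(515,67)),("keyL",T(128,236,1),Sd(536,57)),("keyR",T(272,246,1),Sd(492,77)),("knobtop",T(205,100,1),Sd(592,108))):
    p,e=tri(t,a,s,b); u,v=map(round,a);us,vs=map(round,b)
    print(n,p,e,"zmap",np.median(C[v-2:v+3,u-2:u+3,2]),np.median(D[vs-2:vs+3,us-2:us+3,2]))
# screws / bed
P=t["pixels"].astype(int)
y=(P[...,0]-P[...,2]>60)&(P[...,1]>120)&(np.mgrid[:420,:560][1]>228)&(np.mgrid[:420,:560][1]<252)&(np.mgrid[:420,:560][0]<185)&(np.mgrid[:420,:560][0]>166)
vv,uu=np.nonzero(y); print("yellow",uu.mean(),vv.mean(),len(uu),plane(t,uu.mean(),vv.mean(),.034))
# gripper body in side view
b=D[60:125,270:330]; k=(np.abs(b[...,0]-.149)<.12)&(np.abs(b[...,1]-.633)<.12)
for z in np.arange(.2,.66,.03):
    w=b[k&(abs(b[...,2]-z)<.015)]
    if len(w): print("z-tcp %.2f"%(z-.231),len(w),"along x",w[:,0].min(),w[:,0].max(),"y",w[:,1].min(),w[:,1].max())
E
```

```text
[  0.483  -0.175   0.104   0.019   0.484  -0.175  72.014  53.886   0.073   0.053 328.845]
[  0.482  -0.252  -0.32   -0.151   0.481  -0.254 120.504  68.181   0.121   0.055 352.248]
[  0.459  -0.334  -0.187  -0.018   0.46   -0.334  64.854  50.297   0.063   0.05  376.516]
[  0.471  -0.415   0.051  -0.022   0.473  -0.416  75.321  47.109   0.072   0.049 400.507]
cross [ 0.488 -0.179  0.025] 0.00351198525498837 zmap 0.027450037478710998 0.02911891387086807
lines [ 0.467 -0.247  0.027] 0.0005115604339554282 zmap 0.028124273294884317 0.028843887421647785
zig [ 0.46  -0.336  0.02 ] 0.002325828148605922 zmap 0.02771630430249683 0.028827171701710674
tri [ 0.47  -0.415  0.028] 0.0001335036742207815 zmap 0.030119349448497035 0.0291443466708059
socket [0.495 0.125 0.037] 0.00530971173581619 zmap 0.014051739233043037 0.036692572576966564
keybar [0.381 0.368 0.108] 0.0025974185193871242 zmap 0.11662838890141747 0.11144755156835828
keyL [0.386 0.415 0.108] 0.0076062918270999695 zmap 0.11269709941046835 0.0028269983847168945
keyR [0.376 0.321 0.109] 0.0036005415729839455 zmap 0.11156291529403095 0.105
[... 495 characters left out ...]
95 along x 0.08907577506549802 0.20790249558360652 y 0.5281813614479036 0.7232029125976416
z-tcp 0.12 189 along x 0.09135914164790815 0.20390694715995283 y 0.5321764466000032 0.7168813904472773
z-tcp 0.15 146 along x 0.1078994172929697 0.19012266768772768 y 0.5664701791942162 0.6516735852619104
z-tcp 0.18 128 along x 0.1142601007671179 0.1895744387565358 y 0.58380850550305 0.6483064415872632
z-tcp 0.21 157 along x 0.1116251713112576 0.19390592729637468 y 0.5802242804052467 0.642763364158037
z-tcp 0.24 143 along x 0.12005357977053854 0.19576662278796475 y 0.5829728494451187 0.6519880200150028
z-tcp 0.27 12 along x 0.13933706397301604 0.18328310272756532 y 0.5865604891333178 0.6076762837096277
```

Run:
```python
from geo import *
t=dict(np.load("pics/top0.npz")); P=t["pixels"].astype(int)
f=lambda a:" ".join("%d,%d,%d"%tuple(x) for x in a)
print("cross row184",f(P[184,319:342])); print("cross col326",f(P[166:196,326]))
print("lines row181",f(P[181,338:362])); print("lines col346",f(P[171:201,346])); print("tri row180",f(P[180,388:412]))
print("knob row170",f(P[170,150:176]));print("knob row176",f(P[176,150:176]));print("knob row182",f(P[182,150:176]))
print("sock row175",f(P[175,230:250]));print("bed col222",f(P[160:220,214]))
```

```text
cross row184 197,153,103 207,161,106 219,173,115 85,68,43 88,74,49 130,111,90 126,108,87 131,112,86 185,157,118 123,104,84 128,107,85 129,108,87 126,108,80 126,104,85 127,104,83 139,114,93 125,104,83 133,109,88 124,105,81 135,104,69 196,155,106 193,149,99 199,155,104
cross col326 193,151,105 191,152,105 189,154,100 90,72,43 124,104,83 126,103,83 125,106,82 168,151,138 86,71,52 134,116,90 122,101,83 129,107,86 130,108,89 129,105,83 123,106,84 126,105,84 121,100,82 135,111,90 131,112,86 130,110,89 132,111,88 131,112,95 110,93,65 104,89,53 119,94,64 201,156,102 197,154,101 202,158,108 195,152,102 184,145,97
lines row181 163,129,81 192,149,98 194,150,100 93,74,46 89,72,48 106,91,61 125,104,84 121,101,80 127,106,85 188,168,130 116,97,79 126,104,84 170,154,120 116,93,78 127,105,83 171,154,118 121,101,80 119,95,75 122,100,81 140,116,94 204,157,100 190,149,99 199,157,104 204,160,102
lines col346 141,115,81 155,125,90 162,125,87 171,136,96 194,157,106 150,124,104 118,100,84 123,103,82 123,104,83 137,118,97 127,106,85 126,106,87 123,104,85 125,101,82 123,101,83 121,95,81 120,96,78 127,102,84 1
[... 1451 characters left out ...]
5,39 177,136,89 180,141,94 173,138,95 156,125,86 170,133,94 191,150,100 201,159,102 213,168,110 207,163,102 151,127,108 111,117,120 112,119,117 120,122,124 112,115,117 118,118,117 117,123,124 114,122,120 118,122,118 115,120,119 113,118,120 117,122,124 120,124,123 116,120,122 119,122,120 115,115,117 99,104,106 226,233,229 255,255,255 125,123,123 68,70,68 115,118,119 121,123,124 123,121,122 116,123,120 112,117,120 122,129,129 121,124,128 118,123,122 118,123,122 120,119,127 125,128,132 119,121,121 119,127,122 122,124,125 123,124,130 116,118,120 120,120,121 116,118,117 114,114,114 117,117,119 111,112,116 170,180,173 190,204,196 216,231,223 35,36,37 211,204,175 212,207,182 208,200,178 206,199,177
```

```bash
cat > e.py <<'E'
import re
s=open('geo.py').read()
s=re.sub(r"    m=\(roi.*\n    m=.*\n","    m=(roi&(P[...,0]>100)&(P[...,0]<152)&(P[...,2]>.6*P[...,0])&(P[...,2]<.78*P[...,0])).astype(np.uint8)\n    m=cv2.morphologyEx(cv2.morphologyEx(m,cv2.MORPH_CLOSE,np.ones((3,3))),cv2.MORPH_OPEN,np.ones((5,5)))\n",s)
open('geo.py','w').write(s)
E
python3 e.py
python3 - <<'E'
from geo import *
np.set_printoptions(precision=4,suppress=True,linewidth=200)
t=dict(np.load("pics/top0.npz")); s=dict(np.load("pics/side0.npz")); P=t["pixels"].astype(int)
for o in blocks(t,.0285): print(np.array(o))
v,u=np.mgrid[:420,:560]; W=plane(t,u,v,.008)
neu=(abs(P[...,0]-P[...,2])<16)
roi=(u>200)&(u<285)&(v>162)&(v<218)
m=(roi&neu&(P[...,0]>98)&(P[...,0]<136)).astype(np.uint8)
n,L,st,ce=cv2.connectedComponentsWithStats(m,connectivity=4)
A=[]
for i in range(1,n):
    if st[i,4]>60:
        f=L==i; q=W[f][:,:2]; A.append((st[i],ce[i],q.mean(0))); r=cv2.minAreaRect((q*1e3).astype(np.float32)); print(st[i],ce[i],q.mean(0),r)
def rect(mask,h):
    n,L,st,ce=cv2.connectedComponentsWithStats(mask.astype(np.uint8),connectivity=8); i=1+st[1:,4].argmax()
    c=np.argwhere(L==i)[:,::-1].astype(float); q=plane(t,c[:,0],c[:,1],h)[:,:2]; e,ev=np.linalg.eigh(np.cov(q.T))
    return st[i],q.mean(0),np.degrees(np.arctan2(ev[1,1],ev[0,1])),np.sqrt(12*e),cv2.minAreaRect((q*1e3).astype(np.float32))
print("key",rect(neu&(P[...,0]>75)&(P[...,0]<135)&(u>140)&(u<178)&(v>195)&(v<212),.118))
B=(u>145)&(u<178)&(v>160)&(v<195)
print("box",rect(B&neu&(P[...,0]>140),.04), "dark",rect(B&(P.max(-1)<80),.052))
C=cloud(t);D=cloud(s)
for c in(C,D):
    k=(abs(c[...,0]-.475)<.04)&(abs(c[...,1]-.385)<.05)&(c[...,2]>.066); q=c[k]; e,ev=np.linalg.eigh(np.cov(q[:,:2].T)); print("knobbar",len(q),q.mean(0),q[:,2].max(),np.degrees(np.arctan2(ev[1,1],ev[0,1])),np.sqrt(12*e))
# housing ring
ring=roi&(u>228)&(u<252)&(v<186)&neu&(P[...,0]>140); y,x=np.nonzero(ring); p=plane(t,x*1.,y*1.,.044)[:,:2]; print("ring",len(x),cv2.minEnclosingCircle((p*1e3).astype(np.float32)))
E
```

```text
[  0.4878  -0.1774   0.0964   0.0192   0.4874  -0.1779  58.3242  47.1341   0.0604   0.0474 329.8305]
[  0.4667  -0.2472   0.0902   0.0191   0.4664  -0.2481  61.4807  46.9702   0.0631   0.0467 350.6333]
[  0.4586  -0.3341  -0.2734  -0.1747   0.4592  -0.334   63.7273  47.1648   0.0622   0.0466 376.6316]
[  0.4696  -0.4152  -0.1398  -0.0219   0.4695  -0.4162  62.9384  47.0781   0.0644   0.0471 400.85  ]
[245 165  33  19 411] [261.3917 173.7737] [0.5037 0.0534] ((503.340576171875, 55.66606903076172), (55.846435546875, 112.22725677490234), 6.923181056976318)
[203 169  33  19 386] [218.2642 177.9326] [0.4864 0.1995] ((486.52423095703125, 198.53524780273438), (55.89242172241211, 107.67037963867188), 6.647010326385498)
[260 184  19  24 345] [268.5333 195.5449] [0.4289 0.0275] ((430.5362854003906, 27.994384765625), (77.46870422363281, 57.58485412597656), 7.0052642822265625)
[243 185  17  24 343] [250.8776 197.    ] [0.4228 0.0869] ((423.7210693359375, 86.33287048339844), (77.30805206298828, 53.78250503540039), 6.389630317687988)
[225 187  18  24 345] [232.9913 198.7159] [0.4158 0.1471] ((416.
[... 503 characters left out ...]
, 166,  25,  23, 148], dtype=int32), array([0.4712, 0.3754]), np.float64(131.399859477636), array([0.0701, 0.1013]), ((479.96221923828125, 383.44635009765625), (72.30977630615234, 72.462158203125), 82.04899597167969)) dark (array([153, 168,  18,  18, 249], dtype=int32), array([0.4772, 0.381 ]), np.float64(69.46886124819822), array([0.0516, 0.0529]), ((478.4183349609375, 381.60784912109375), (57.472267150878906, 56.80419921875), 1.0996934175491333))
knobbar 74 [0.4799 0.3825 0.0753] 0.08304254754729534 172.71750561113507 [0.0152 0.0516]
knobbar 54 [0.4814 0.3788 0.0736] 0.07923597699645424 174.41839840977903 [0.0158 0.0521]
ring 67 ((478.22894287109375, 120.80122375488281), 41.16231155395508)
```

Run:
```python
import numpy as np,cv2
t=np.load("pics/top0.npz")["pixels"]; 
a=cv2.resize(t[160:196,144:180,::-1],None,fx=14,fy=14,interpolation=cv2.INTER_CUBIC)
b=cv2.resize(t[163:188,226:254,::-1],None,fx=10,fy=10,interpolation=cv2.INTER_CUBIC)
a=np.clip(a.astype(int)*1.8,0,255).astype(np.uint8)
o=np.zeros((504,800,3),np.uint8); o[:504,:504]=a; o[:250,510:790]=b; cv2.imwrite("pics/z1.png",o)
```

```text
(no output)
```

View pics/z1.png

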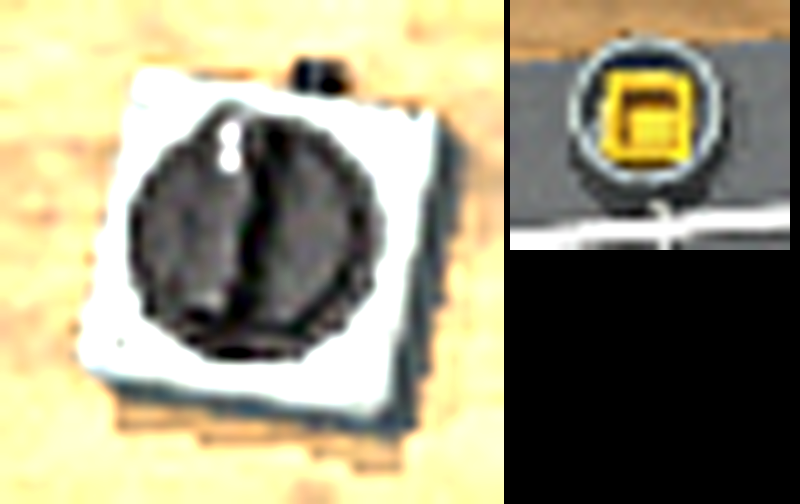

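The crop shows the knob pointer at (231,140), toward +x, with the bar about 7° off it. The socket is a yellow square at (652,118), roughly aligned with the bed. The bed, stand and knob poses agree between the masks and the triangulation. Next I'll write the motion helpers and pick the first block.

```bash
cat >> geo.py <<'E'
def blocks2(t,h=0.028,box=(.36,.56,-.55,-.12)):
    """sub-pixel version on a 4x enlarged picture -> array of x,y,yaw(minAreaRect),long,short"""
    k=4; P=cv2.resize(t["pixels"].astype(np.float32),None,fx=k,fy=k,interpolation=cv2.INTER_LINEAR)
    P=cv2.GaussianBlur(P,(0,0),2); v,u=np.mgrid[:420*k,:560*k]; W=plane(t,(u+.5)/k-.5,(v+.5)/k-.5,h)[...,:2]
    q=P[...,2]/P[...,0]
    m=((W[...,0]>box[0])&(W[...,0]<box[1])&(W[...,1]>box[2])&(W[...,1]<box[3])&(P[...,0]>90)&(P[...,0]<160)&(q>.59)&(q<.80)).astype(np.uint8)
    m=cv2.morphologyEx(cv2.morphologyEx(m,cv2.MORPH_CLOSE,np.ones((9,9))),cv2.MORPH_OPEN,np.ones((25,25)))
    out=[]
    for c in cv2.findContours(m,cv2.RETR_EXTERNAL,cv2.CHAIN_APPROX_NONE)[0]:
        if cv2.contourArea(c)<2000 or cv2.contourArea(c)>8000: continue
        p=W[c[:,0,1],c[:,0,0]]*1e3; (x,y),(a,b),an=cv2.minAreaRect(p.astype(np.float32))
        M=cv2.moments(p.astype(np.float32)); ya=np.radians(an if a>b else an+90); ya=(ya+np.pi/2)%np.pi-np.pi/2
        out.append([x/1e3,y/1e3,ya,max(a,b),min(a,b),M["m10"]/M["m00"]/1e3,M["m01"]/M["m00"]/1e3])
    return np.array(sorted(out,key=lambda o:-o[1]))
E
cat > rob.py <<'E'
from cell import r
from geo import *
from scipy.spatial.transform import Rotation as Ro
np.set_printoptions(precision=4,suppress=True,linewidth=180)
BED=np.array([.4133,.1159]); TH=.1152
def bed(x,y): c,s=np.cos(TH),np.sin(TH); return BED+[c*x-s*y,s*x+c*y]
def down(psi):
    z=np.array([0,0,-1.]); y=np.array([np.cos(psi),np.sin(psi),0]); return Ro.from_matrix(np.stack([np.cross(y,z),y,z],1)).as_rotvec()
def go(x,y,z,psi=None,v=.25):
    if psi is None: r.move_l([x,y,z],velocity=v)
    else: r.move_l([x,y,z],frame=down(psi),velocity=v)
def psi_now():
    y=Ro.from_rotvec(r.read_tool_rot()).as_matrix()[:,1]; return np.arctan2(y[1],y[0])
def snap(name,save=None):
    s=r.snapshot(name)
    if save: np.savez(f"pics/{save}.npz",**s); cv2.imwrite(f"pics/{save}.png",s["pixels"][:,:,::-1])
    return s
def st(m=""): print(m,"t%.1f"%r.read_time_s(),"p",r.read_tool_pos(),"F",r.read_force(),"g%.4f"%r.read_opening(),"gf%.1f"%r.read_grasp_force(),flush=True)
E
python3 - <<'E'
from rob import *
t=dict(np.load("pics/top0.npz"))
print(blocks2(t))
for p in((.5,.0,.25),):
  for a in(0,np.pi):
    q=r.solve_ik(list(p),list(down(a))); print(p,a,q)
E
```

```text
[[ 0.4874 -0.1768  0.0192 62.635  50.2895  0.4876 -0.1769]
 [ 0.4669 -0.2465  0.0191 63.2139 47.9354  0.4672 -0.2464]
 [ 0.4561 -0.3313 -0.0185 69.5086 56.1113  0.4564 -0.3308]
 [ 0.4665 -0.4119 -0.0268 73.1155 56.2416  0.4672 -0.4129]]
(0.5, 0.0, 0.25) 0 [-0.9506 -0.0229  0.8645  1.8261  0.0179  1.3304 -0.0905]
(0.5, 0.0, 0.25) 3.141592653589793 None
```

```bash
sed -i 's/(q<.80))/(q<.75)\&(P[...,0]<150))/' geo.py
python3 - <<'E'
from rob import *
t=dict(np.load("pics/top0.npz"))
print(blocks2(t))
r.goto_joints([-.098,.333,.04,1.465,-.013,1.343,-.059]); st("swing")
t=snap("top","top1"); B=blocks2(t); print(B)
b=B[0]; x,y,a=b[5],b[6]-.0008,b[2]
r.reach([x,y,.18],down(a)); st("above"); print(np.array(r.read_joint_pos()))
go(x,y,.021,v=.15); st("down")
r.gripper_to(.05); st("grip")
go(x,y,.18); st("up")
E
```

```text
[[ 0.4874 -0.1764  0.019  62.6342 49.5225  0.4876 -0.1766]
 [ 0.4669 -0.2465  0.0191 63.2139 47.9354  0.467  -0.2464]
 [ 0.4558 -0.331  -0.0779 68.6899 54.2286  0.4562 -0.3307]
 [ 0.4664 -0.4125 -0.0211 71.1635 55.5201  0.4671 -0.4132]]
swing t2.9 p [0.6503 0.0004 0.2308] F [0.7887 0.3731 0.1791] g0.0867 gf0.0
[[ 0.4875 -0.1772  0.019  62.634  48.0014  0.4875 -0.1772]
 [ 0.4669 -0.2462  0.0191 64.9213 48.5787  0.4672 -0.2463]
 [ 0.4557 -0.3309 -0.0943 68.6679 54.0006  0.4562 -0.3307]
 [ 0.4669 -0.4119 -0.0267 70.4671 54.5636  0.4671 -0.4131]]
above t4.0 p [ 0.4889 -0.1768  0.1806] F [0.3394 0.4862 0.8643] g0.0872 gf0.0
[ 0.1389  0.1008  0.1313  1.853  -0.0148  1.1874  0.2958]
down t5.2 p [ 0.4881 -0.1782  0.0218] F [ 0.314  -0.4952 -0.1694] g0.0871 gf0.0
grip t5.7 p [ 0.4875 -0.1781  0.0213] F [-1.9037  0.5512  4.1045] g0.0661 gf29.6
up t6.5 p [ 0.4867 -0.1778  0.1785] F [ 0.017   0.4652 -2.0759] g0.0663 gf29.6
```

```bash
cat >> rob.py <<'E'
def place(y,dz=0.0,dy=0.0):
    X,Y=bed(.003,y+dy)
    go(X,Y,.18,TH,v=.35); go(X,Y,.055,v=.2); r.sleep(.2); f0=np.array(r.read_force()); st("over bay")
    for z in np.arange(.049,.0295,-.003):
        go(X,Y,z,v=.06); f=np.array(r.read_force())-f0
        if f[2]>6: print("contact at",z,f); break
    st("low"); return f
def release(op=.077):
    r.gripper_to(op); p=r.read_tool_pos(); go(p[0],p[1],.12,v=.25); st("released")
E
python3 - <<'E'
from rob import *
print(place(.09))
snap("side","s1")
E
```

```text
over bay t8.7 p [0.4068 0.206  0.0562] F [ 0.2599 -0.041   0.0197] g0.0660 gf29.6
low t10.5 p [0.4058 0.2056 0.0308] F [-0.3371  0.6566 -0.9322] g0.0664 gf29.6
[-0.597   0.6975 -0.9519]
```

Run:
```python
from rob import *
release()
go(.50,.08,.18,v=.35)
t=snap("top","top2"); B=blocks2(t); print(B)
b=B[0]; x,y,a=b[5],b[6]-.0008,b[2]
print("expected lines .467 -.247")
go(x+.035,y,.20,a,v=.35); go(x+.03,y,.11,v=.2); go(x,y,.0215,v=.12); st("down")
r.gripper_to(.05); st("grip")
go(x+.03,y,.11,v=.2); go(x+.035,y,.18,v=.25); st("up")
if .064<r.read_opening()<.068: print(place(.03))
```

```text
released t11.6 p [0.4063 0.2058 0.1206] F [-1.1481  0.3849 -0.5853] g0.0770 gf0.0
[[ 0.4675 -0.2463  0.0504 64.3575 47.826   0.4675 -0.2464]
 [ 0.4564 -0.3313 -0.0184 68.7229 54.4463  0.4565 -0.3308]
 [ 0.4663 -0.4119 -0.0268 71.0074 54.563   0.4669 -0.4132]]
expected lines .467 -.247
down t14.8 p [ 0.4681 -0.2473  0.0221] F [-0.1633 -0.0258  0.7181] g0.0769 gf0.0
grip t15.2 p [ 0.4678 -0.2472  0.022 ] F [-1.6756  1.752   5.8051] g0.0664 gf29.9
up t16.3 p [ 0.5019 -0.2471  0.1792] F [-0.8551 -0.6658 -1.3884] g0.0661 gf29.9
over bay t18.6 p [0.4137 0.1463 0.0561] F [ 0.4939 -0.6484 -1.5204] g0.0658 gf29.9
low t20.3 p [0.4127 0.146  0.0308] F [ 0.0693  0.1155 -1.4   ] g0.0659 gf29.9
[-0.4247  0.7639  0.1204]
```

Run:
```python
from rob import *
release()
go(.50,.05,.18,v=.35); r.gripper_to(.087)
t=snap("top","top3"); 
for o in blocks(t,.0285): print(np.array(o))
print(blocks2(t))
c=t["pixels"][168:204,360:412,::-1]; cv2.imwrite("pics/z2.png",cv2.resize(c,None,fx=14,fy=14,interpolation=cv2.INTER_CUBIC))
```

```text
released t21.4 p [0.4132 0.1461 0.1206] F [-0.3738 -0.2957 -0.8829] g0.0773 gf0.0
[  0.4593  -0.334   -0.201   -0.1795   0.4592  -0.3341  63.9136  47.052    0.0635   0.0468 376.5517]
[  0.4832  -0.4347  -0.0272  -0.024    0.4834  -0.435   63.0502  43.7786   0.0643   0.0467 406.3934]
[[ 0.4564 -0.3313 -0.0184 68.7229 54.4463  0.4565 -0.3308]
 [ 0.4805 -0.4332 -0.0803 72.3018 54.5041  0.4805 -0.4338]]
```

View pics/z2.png

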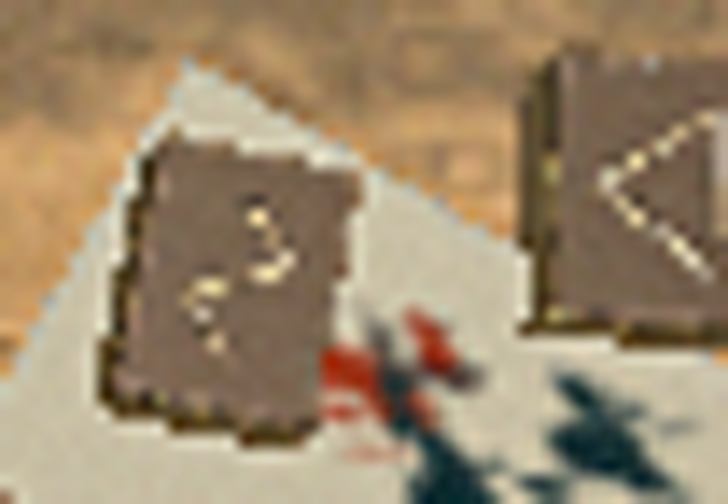

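The crop shows the zigzag block with face corners at (170,140), (360,180), (315,432) and (125,385). The triangle block has been knocked to the right; its left edge is at x≈555. I'll pick the zigzag from these corners and the mask.

Run:
```python
from rob import *
t=dict(np.load("pics/top3.npz"))
c=np.array([(170,140),(360,180),(315,432),(125,385)],float)
w=plane(t,360+(c[:,0]+.5)/14-.5,168+(c[:,1]+.5)/14-.5,.028)[:,:2]
e=w[0]+w[1]-w[2]-w[3]; a1=np.arctan2(e[1],e[0]); e2=w[0]+w[3]-w[1]-w[2]; a2=np.arctan2(-e2[0],e2[1])
print(w.mean(0),a1,a2,np.linalg.norm(e)/2,np.linalg.norm(e2)/2)
m=w.mean(0); x,y=(m+[.4593,-.334])/2; a=(a1+a2-.18)/3; print(x,y,a)
go(x+.035,y,.18,a,v=.35); go(x,y,.06,v=.2); go(x,y,.0215,v=.12); st("down")
r.gripper_to(.05); st("grip"); 
go(x+.02,y,.10,v=.2); go(x+.035,y,.18,v=.25); st("up")
if .064<r.read_opening()<.068: print(place(-.03))
```

```text
[ 0.4585 -0.3351] -0.19081651038367395 -0.21154821387923475 0.06189349222856685 0.04635000625794298
0.45890366936671834 -0.334542799413336 -0.1941215747543029
down t25.0 p [ 0.4593 -0.3347  0.0221] F [ 0.5534 -0.114   0.0745] g0.0867 gf0.0
grip t25.5 p [ 0.4589 -0.3347  0.022 ] F [-2.2093  1.2457  5.3288] g0.0657 gf30.0
up t26.5 p [ 0.4933 -0.3343  0.1789] F [-0.8707  0.5158 -2.3927] g0.0655 gf30.0
over bay t28.9 p [0.4206 0.0865 0.0561] F [ 0.9422  0.6215 -0.4625] g0.0662 gf30.0
low t30.6 p [0.4196 0.0864 0.0308] F [ 0.255   0.3737 -1.8376] g0.0659 gf30.0
[-0.6872 -0.2478 -1.3752]
```

Run:
```python
from rob import *
release()
go(.50,.05,.18,v=.35); r.gripper_to(.087)
t=snap("top","top4"); 
B=blocks(t,.0285)
for o in B: print(np.array(o))
o=B[0]; x,y,a=o[0],o[1]-.0005,o[3]
go(x+.01,y,.18,a,v=.35); go(x,y,.06,v=.2); go(x,y,.0215,v=.12); st("down")
r.gripper_to(.05); st("grip"); 
go(x+.01,y,.18,v=.25); st("up")
go(.50,-.05,.18,v=.35)
if .064<r.read_opening()<.068: print(place(-.09))
```

```text
released t31.7 p [0.4201 0.0865 0.1206] F [-0.0687 -0.6729  0.0096] g0.0770 gf0.0
[  0.4838  -0.4359  -0.0205  -0.024    0.4835  -0.4383  62.3288  50.4424   0.0623   0.049  406.9032]
down t35.5 p [ 0.4841 -0.4366  0.0221] F [-0.6274  0.5214  0.5453] g0.0872 gf0.0
grip t36.0 p [ 0.4837 -0.4368  0.022 ] F [-2.2678  0.0978  4.7561] g0.0655 gf30.0
up t36.8 p [ 0.4932 -0.4357  0.1782] F [ 0.423   0.137  -1.4957] g0.0656 gf30.0
over bay t39.5 p [0.4276 0.0268 0.0561] F [-0.4502 -0.6455 -1.2864] g0.0657 gf30.0
low t41.2 p [0.4265 0.0268 0.0308] F [-0.0347  0.4513 -1.1383] g0.0657 gf30.0
[0.4155 1.0969 0.1482]
```

Next I'll release the block, move the arm clear to +x and high, and check the bed in both views.

Run:
```python
from rob import *
release()
go(.52,-.10,.25,v=.35)
t=snap("top","top5"); s=snap("side","side5")
C=cloud(t)
for n,y in(("1",-.09),("2",-.03),("3",.03),("4",.09)):
    p=np.append(bed(.003,y),.036); u,v=proj(t,p).round().astype(int); us,vs=proj(s,p).round().astype(int)
    print(n,(u,v),np.median(C[v-3:v+4,u-3:u+4,2]),np.median(cloud(s)[vs-2:vs+3,us-2:us+3,2]))
B=blocks2(t,.036,(.34,.47,-.02,.27)); print(B)
c=TH
for b in B: d=b[5:7]-BED; print("bed xy",np.cos(c)*d[0]+np.sin(c)*d[1],-np.sin(c)*d[0]+np.cos(c)*d[1])
a=cv2.resize(t["pixels"][155:225,195:295,::-1],None,fx=5,fy=5,interpolation=cv2.INTER_CUBIC)
b=cv2.resize(s["pixels"][195:270,250:350,::-1],None,fx=3,fy=3,interpolation=cv2.INTER_CUBIC)
o=np.zeros((350,800,3),np.uint8); o[:350,:500]=a; o[:225,500:800]=b; cv2.imwrite("pics/z3.png",o)
```

```text
released t42.3 p [0.427  0.0268 0.1206] F [-0.9795  0.2655 -0.8146] g0.0770 gf0.0
1 (np.int64(269), np.int64(195)) 0.03581377478993386 0.03730444440702396
2 (np.int64(251), np.int64(196)) 0.03725042000283563 0.037202785516110226
3 (np.int64(233), np.int64(198)) 0.036553989310800894 0.037172253287632406
4 (np.int64(214), np.int64(200)) 0.03607614705731388 0.03812007264133044
[[ 0.4046  0.2039  0.1459 67.4471 49.5948  0.4055  0.2035]
 [ 0.413   0.1453  0.037  64.1745 48.9133  0.4131  0.1454]
 [ 0.4205  0.0862  0.0993 64.2211 49.0162  0.4203  0.0864]
 [ 0.4279  0.0291  0.0247 62.5847 48.1648  0.4274  0.029 ]]
bed xy 0.0022775558441425993 0.08796891779470803
bed xy 0.0032188579618867164 0.029297764010619808
bed xy 0.003535446286554243 -0.03014075506537847
bed xy 0.004015956991127334 -0.0878984957245983
```

View pics/z3.png

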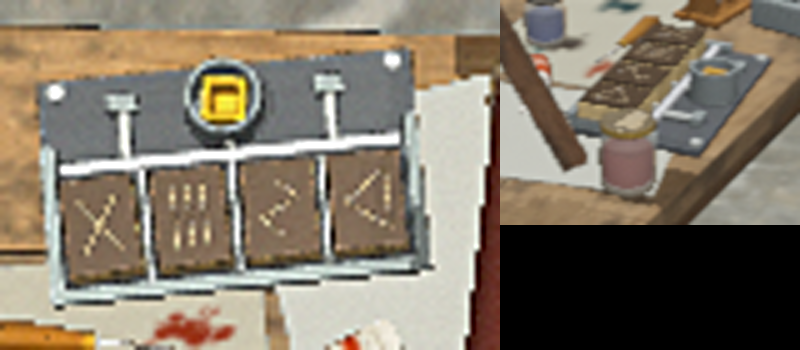

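The crop shows all four blocks flat in their bays: cross, lines, zigzag and triangle, left to right at (100,225), (190,215), (280,205) and (370,205). Their tops are at about 36 mm. Next is the key, so I'll refine its bar ends and check IK.

Run:
```python
from rob import *
t=dict(np.load("pics/top5.npz")); s=dict(np.load("pics/side5.npz"))
k=4
def bar(t,u0,u1,v0,v1,lo,hi,h):
    P=cv2.resize(t["pixels"].astype(np.float32),None,fx=k,fy=k,interpolation=cv2.INTER_LINEAR); v,u=np.mgrid[:420*k,:560*k]
    U,V=(u+.5)/k-.5,(v+.5)/k-.5
    m=(abs(P[...,0]-P[...,2])<18)&(P[...,0]<hi)&(P[...,0]>lo)&(U>u0)&(U<u1)&(V>v0)&(V<v1)
    m=cv2.morphologyEx(m.astype(np.uint8),cv2.MORPH_OPEN,np.ones((5,5)))
    n,L,S,c=cv2.connectedComponentsWithStats(m); i=1+S[1:,4].argmax(); f=L==i
    W=plane(t,U[f],V[f],h)[:,:2]; e,ev=np.linalg.eigh(np.cov(W.T)); d=ev[:,1]*np.sign(ev[1,1]); q=W@d; n_=np.array([-d[1],d[0]])
    return S[i]/k,W.mean(0),np.arctan2(d[1],d[0]),(np.percentile(q,.5),np.percentile(q,99.5)),d*(np.percentile(q,.5)+np.percentile(q,99.5))/2+n_*np.median(W@n_),np.ptp(q)
print("top",bar(t,138,182,194,213,70,140,.118))
print("side",bar(s,308,335,160,182,35,110,.108))
for o,(x,y,z) in dict(key=(.3805,.368,.097),sock=(*bed(.081,0),.1)).items():
    for a in(-.105,.015,-.7,-1.4,np.pi-.105,np.pi-1.4):
        q=r.solve_ik([x,y,z],list(down(a))); print(o,a,None if q is None else np.array(q))
im=np.zeros((480,800,3),np.uint8)
im[:480,:480]=cv2.resize(t["pixels"][190:220,138:178,::-1][:, :40],None,fx=12,fy=16,interpolation=cv2.INTER_CUBIC)[:480,:480]
im[:320,490:790]=cv2.resize(s["pixels"][162:194,306:336,::-1],None,fx=10,fy=10,interpolation=cv2.INTER_CUBIC)
cv2.imwrite("pics/z4.png",im)
```

```text
top (array([145.75, 199.75,  28.25,   7.25, 502.75]), array([0.3801, 0.3666]), np.float64(1.4791958424908345), (np.float64(0.3563510794554338), np.float64(0.44415114575839243)), array([0.3802, 0.367 ]), np.float64(0.08931241326040679))
side (array([312.75, 167.75,  16.5 ,  10.25, 295.75]), array([0.3789, 0.3669]), np.float64(1.5749167740454164), (np.float64(0.30480155819965843), np.float64(0.43357847003429706)), array([0.3788, 0.3708]), np.float64(0.13306219564987282))
key -0.105 [-0.3584  0.2535 -0.5564  1.891   0.1542  1.0393 -1.084 ]
key 0.015 [-0.3502  0.255  -0.5659  1.8906  0.1575  1.0399 -0.9666]
key -0.7 [-0.3783  0.25   -0.5335  1.8919  0.1466  1.038  -1.6729]
key -1.4 [-0.4022  0.246  -0.5061  1.893   0.1376  1.0366 -2.3658]
key 3.036592653589793 [-0.3728  0.2509 -0.5399  1.8916  0.1487  1.0384  2.062 ]
key 1.7415926535897932 [-0.2645  0.2726 -0.6658  1.8867  0.1933  1.0466  0.7318]
sock -0.105 [-0.1283  0.1755 -0.2262  1.948   0.0459  1.023  -0.48  ]
sock 0.015 [-0.1239  0.1758 -0.231   1.9478  0.0469  1.0231 -0.3609]
sock -0.7 [-0.1444  0.1744 -0.2086  1.9488  0.0421  1.0226 -1.0719]
sock -1.4 [-0.1745  0.1724 -0.1758  1.9502  0.0352  1.0219 -1.766 ]
sock 3.036592653589793 [ 0.0033  0.1871 -0.3705  1.9416  0.0788  1.0267  2.6345]
sock 1.7415926535897932 [-0.0683  0.1803 -0.2919  1.945   0.0604  1.0245  1.3545]
```

View pics/z4.png

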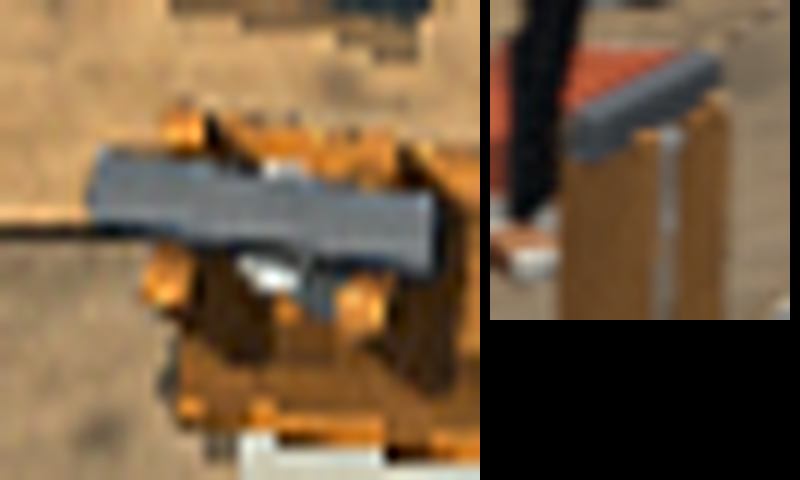

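The crop shows the bar running from (95,190) to (437,230) in the left panel. The four lips sit symmetrically around it, so the key is centred in its stand. Next I'll pick up the key.

```bash
cat >> rob.py <<'E'
KX,KY,KA=.3802,.367,-.095
E
python3 - <<'E'
from rob import *
go(.45,.15,.26,0,v=.4); r.gripper_to(.05)
go(KX,KY,.22,KA,v=.35); go(KX,KY,.099,v=.12); st("at key")
r.gripper_to(.005); st("grip"); r.sleep(.2); st(); print("psi",psi_now())
go(KX,KY,.25,v=.15); st("up"); s=snap("side","side6"); t=snap("top","top6")
E
```

```text
at key t46.6 p [0.3806 0.3674 0.0998] F [0.0196 0.398  0.5523] g0.0501 gf0.0
grip t47.3 p [0.3801 0.367  0.099 ] F [-1.429  -0.8607  1.3934] g0.0157 gf30.0
 t47.5 p [0.3801 0.3671 0.099 ] F [-0.7265 -0.0524  1.8152] g0.0156 gf30.0
psi -0.09487628098391689
up t48.7 p [0.3799 0.3666 0.249 ] F [-0.0559  0.1407 -2.9056] g0.0160 gf30.0
```

Run:
```python
from rob import *
t=dict(np.load("pics/top5.npz"))
print(bed(.081,0),plane(t,239.2,175.,.044),plane(t,239.1,174.8,.034))
k=4;P=cv2.resize(t["pixels"].astype(np.float32),None,fx=k,fy=k,interpolation=cv2.INTER_LINEAR); v,u=np.mgrid[:420*k,:560*k]; U,V=(u+.5)/k-.5,(v+.5)/k-.5
Y=(P[...,0]-P[...,2]>55)&(U>231)&(U<248)&(V>167)&(V<183); q=plane(t,U[Y],V[Y],.034)[:,:2]
R=cv2.minAreaRect((q*1e3).astype(np.float32)); print("yellow rect",R,Y.sum())
c=plane(t,239.1,174.8,.044)[:2]; d=plane(t,U,V,.044)[...,:2]-c; rr=np.hypot(d[...,0],d[...,1])
G=(abs(P[...,0]-P[...,2])<25)&(P[...,0]>145)&(rr<.029)&(rr>.015); q=plane(t,U[G],V[G],.044)[:,:2]
A=np.c_[2*q,np.ones(len(q))]; s_=np.linalg.lstsq(A,(q**2).sum(1),rcond=None)[0]; print("ring",s_[:2],np.sqrt(s_[2]+s_[0]**2+s_[1]**2),len(q))
```

```text
[0.4938 0.1252] [0.4901 0.1258 0.044 ] [0.4929 0.127  0.034 ]
yellow rect ((498.1878356933594, 132.25338745117188), (42.00624084472656, 43.8493537902832), 1.1001054048538208) 1453
ring [0.4952 0.1263] 0.02355049150192175 564
```

```bash
cat >> rob.py <<'E'
SX,SY=.494,.1257
E
python3 - <<'E'
from rob import *
A=TH-.1
go(SX,SY,.25,A,v=.3); go(SX,SY,.135,v=.2); r.sleep(.3); f0=np.array(r.read_force()); m0=np.array(r.read_ft_torque()); st("above socket")
for z in np.arange(.130,.0995,-.003):
    go(SX,SY,z,v=.03); f=np.array(r.read_force())-f0; print("%.3f"%z,f,np.array(r.read_ft_torque())-m0,r.read_tool_pos()[2])
    if f[2]>8: break
snap("side","side7")
E
```

```text
above socket t50.9 p [0.4945 0.1259 0.1359] F [-0.007   0.004  -1.3219] g0.0155 gf30.0
0.130 [-0.124   0.1244 -0.2448] [-0.0347 -0.0159  0.024 ] 0.12968494506895611
0.127 [ 0.7027 -0.1801 -0.7892] [-0.0147 -0.0162  0.0214] 0.12672657418304034
0.124 [ 0.4164 -0.3379 -1.0846] [-0.0812 -0.0163  0.0276] 0.1237720022777163
0.121 [-0.4952 -0.1032  0.7424] [ 0.0255 -0.0143  0.0149] 0.12075518319371153
0.118 [ 0.0579  0.2334 -0.0265] [0.0017 0.0021 0.0169] 0.11775521292191955
0.115 [-1.6065  0.3992  0.3295] [-0.0157 -0.0364  0.0203] 0.1147539159768194
0.112 [-0.7187  0.2745  0.1817] [-0.047  -0.0063  0.1031] 0.11175662294959408
0.109 [ 0.2378 -0.01    0.3389] [ 0.0361 -0.0558  0.0392] 0.10875956979809766
0.106 [ 0.0442 -0.0183 -1.8882] [-0.0018  0.0386  0.0545] 0.10578208258959026
0.103 [ 0.2132 -0.1186 -0.1562] [-0.0663 -0.0372  0.0116] 0.10277680706656682
0.100 [ 1.1247  0.6064 -0.266 ] [ 0.0053 -0.0384  0.0063] 0.09975907416979758
```

Run:
```python
from rob import *
m0=np.array(r.read_ft_torque())
x,y,z=SX,SY,.0995
for a in list(np.arange(-.15,-1.0,-.17))+list(np.arange(-1.0,-1.36,-.04)):
    r.reach([x,y,z],down(a)); m=np.array(r.read_ft_torque())-m0; print("%.2f psi %.3f"%(a,psi_now()),m,np.array(r.read_force()))
    if abs(m[2])>.7: break
r.sleep(.3); st("end"); print(psi_now(),np.array(r.read_ft_torque())-m0)
```

```text
-0.15 psi -0.146 [-0.2691  0.3531 -0.0273] [-0.4645 -1.2504 -1.9129]
-0.32 psi -0.313 [-0.3289  0.9947 -0.0824] [-4.5755 -0.7978 -0.0908]
-0.49 psi -0.485 [-0.2106  1.5078 -0.0098] [-5.0007 -0.4247  1.2401]
-0.66 psi -0.655 [-0.0495  1.8214 -0.0198] [-5.1417  0.0973  2.0139]
-0.83 psi -0.825 [0.222  1.9207 0.0039] [-6.6494  0.771   2.0956]
-1.00 psi -0.995 [ 0.3766  1.9716 -0.0381] [-5.9415  1.3937  2.2086]
-1.04 psi -1.034 [0.5289 2.025  0.0663] [-6.9768  1.7712  1.9959]
-1.08 psi -1.074 [ 0.5624  2.0214 -0.0011] [-6.4758  2.3398  1.9762]
-1.12 psi -1.114 [0.6657 2.0109 0.0386] [-7.2629  2.7123  1.4118]
-1.16 psi -1.154 [0.7034 2.0034 0.0466] [-7.4031  2.8947  1.7574]
-1.20 psi -1.194 [0.7297 1.9061 0.0205] [-6.0938  2.1706  1.0778]
-1.24 psi -1.234 [0.7947 1.9829 0.0188] [-7.0371  2.6132  0.8053]
-1.28 psi -1.274 [0.754  1.9625 0.3119] [-7.1276  1.6781  0.478 ]
-1.32 psi -1.313 [0.6487 1.8025 0.5529] [-7.8232  2.927   1.9146]
-1.36 psi -1.353 [0.6206 1.6408 0.7546] [-4.9764  2.2149  0.4611]
end t58.0 p [0.4933 0.1268 0.0994] F [-6.0722  1.8625  0.5468] g0.0158 gf31.0
-1.3523193200193684 [0.6288 1.625  0.8184]
```

Run:
```python
from rob import *
r.reach([SX,SY,.0995],down(-1.11)); st("back"); print(psi_now(),np.array(r.read_ft_torque()))
go(SX,SY,.14,v=.08); st("out"); go(SX,SY,.25,v=.2)
go(KX,KY,.25,KA,v=.3); snap("side","side8"); snap("top","top8")
go(KX,KY,.125,v=.15); r.sleep(.2); f0=np.array(r.read_force())
for z in np.arange(.120,.0985,-.0035):
    go(KX,KY,z,v=.05); f=np.array(r.read_force())-f0
    if f[2]>5 or np.hypot(*f[:2])>6: print("contact",z,f); break
st("low")
s=dict(np.load("pics/side8.npz"));cv2.imwrite("pics/z5.png",cv2.resize(s["pixels"][100:200,280:360,::-1],None,fx=5,fy=5,interpolation=cv2.INTER_CUBIC))
```

```text
back t58.3 p [0.494  0.1263 0.0994] F [-2.8447  3.0066 -1.6241] g0.0157 gf30.0
-1.1110282844669883 [0.7393 0.879  0.0586]
out t59.0 p [0.4941 0.1254 0.14  ] F [ 0.4284 -0.3723 -1.52  ] g0.0156 gf29.9
low t63.9 p [0.3804 0.3673 0.0991] F [-0.3458  0.3091  0.0172] g0.0157 gf30.0
```

View pics/z5.png

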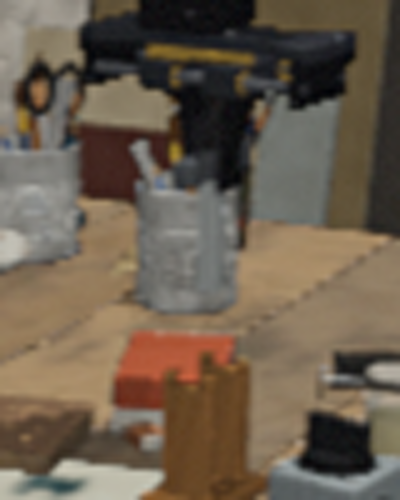

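The picture shows the key hanging straight from the fingers, shaft from about (210,150) to (210,290), above the stand at (205,420). It is now lowered into the stand, so I'll let go and check.

Run:
```python
from rob import *
r.gripper_to(.045); st("open"); r.sleep(.3)
go(KX,KY,.25,v=.15); st("up"); go(.52,.15,.25,v=.35)
t=snap("top","top9"); s=snap("side","side9")
im=np.zeros((480,800,3),np.uint8)
im[:400,:500]=cv2.resize(t["pixels"][165:225,140:215,::-1],(500,400),interpolation=cv2.INTER_CUBIC)
im[:,505:795]=cv2.resize(s["pixels"][158:206,305:334,::-1],(290,480),interpolation=cv2.INTER_CUBIC)
cv2.imwrite("pics/z6.png",im)
```

```text
open t64.7 p [0.3802 0.367  0.099 ] F [-0.146   0.0176 -0.2622] g0.0449 gf0.0
up t66.1 p [0.3799 0.3666 0.249 ] F [ 0.5814 -0.6237 -0.6822] g0.0450 gf0.0
```

View pics/z6.png

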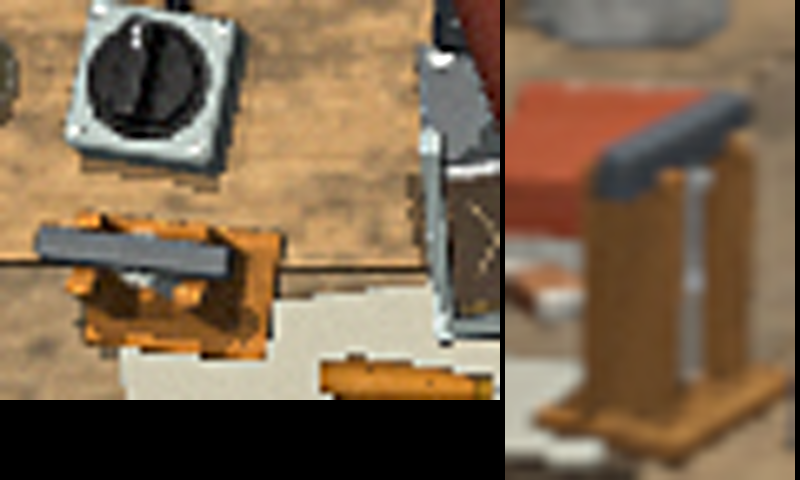

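The key hangs in the stand as before: the bar lies across both posts, with the left end at (38,242) and the right end at (228,262). The knob pointer is at (136,35). The last step is the knob.

Run:
```python
from rob import *
x,y,z=.4805,.381,.068; a0=-.12+np.pi/2
print(r.solve_ik([x,y,z],list(down(a0))),r.solve_ik([x,y,z],list(down(a0-1.1))))
go(x,y,.22,a0,v=.3); go(x,y,z,v=.12); st("at knob")
r.gripper_to(.005); r.sleep(.2); st("grip"); m0=np.array(r.read_ft_torque())
for d in(.3,.6,.85,.95,1.0,1.05,1.1,1.14):
    r.reach([x,y,z],down(a0-d)); m=np.array(r.read_ft_torque())-m0; print(d,psi_now(),m,np.array(r.read_force()))
    if abs(m[2])>.8: break
r.sleep(1.1); st("held")
```

```text
[-0.3747  0.4343 -0.4595  1.7151  0.2177  1.043   0.5432] [-0.4348  0.4221 -0.383   1.7183  0.1789  1.0357 -0.5282]
at knob t70.2 p [0.4809 0.3814 0.0688] F [0.1065 0.4353 0.5344] g0.0450 gf0.0
grip t71.1 p [0.4809 0.3849 0.0684] F [  5.1821  14.0743 -10.7495] g0.0136 gf30.0
0.3 1.152101296068856 [-0.5148  0.2355  0.3831] [ 4.6432 11.831  -7.9175]
0.6 0.8520711967917256 [-0.9478  0.6601  0.3862] [ 2.9607  9.8916 -5.5137]
0.85 0.6019542658013388 [-1.2189  1.1329  0.3517] [ 1.7095  8.717  -4.2161]
0.95 0.5019841450208239 [-1.4308  1.2136  0.4126] [ 1.7796  8.137  -2.6203]
1.0 0.4524454550773758 [-1.4089  1.2915  0.4307] [ 0.3653  8.0039 -3.3405]
1.05 0.40302432904175567 [-1.4703  1.2885  0.8309] [ 0.0816  6.8375 -2.4271]
held t74.0 p [0.4799 0.3836 0.0683] F [ 0.4189  7.1318 -3.2757] g0.0135 gf30.2
```

Run:
```python
from rob import *
r.gripper_to(.075); r.sleep(.3); st("open")
p=r.read_tool_pos(); go(p[0],p[1],.25,v=.2); go(.55,.05,.28,v=.3); st("away")
t=snap("top","top10"); s=snap("side","side10")
im=np.zeros((560,800,3),np.uint8)
im[:280,:]=cv2.resize(t["pixels"][160:216,140:300,::-1],(800,280),interpolation=cv2.INTER_CUBIC)
im[280:560,:400]=cv2.resize(s["pixels"][160:258,240:380,::-1],(400,280),interpolation=cv2.INTER_CUBIC)
cv2.imwrite("pics/z7.png",im)
for c in(cloud(t),cloud(s)):
    k=(abs(c[...,0]-.475)<.04)&(abs(c[...,1]-.385)<.05)&(c[...,2]>.066); q=c[k]; e,ev=np.linalg.eigh(np.cov(q[:,:2].T)); print("knobbar",len(q),np.degrees(np.arctan2(ev[1,1],ev[0,1])))
```

```text
open t75.5 p [0.4805 0.381  0.068 ] F [-0.1696 -0.2695 -0.1767] g0.0753 gf0.0
away t77.8 p [0.5496 0.0517 0.2796] F [-0.237   0.371  -0.2579] g0.0750 gf0.0
knobbar 73 172.17184437578862
knobbar 53 174.2460015805241
```

View pics/z7.png

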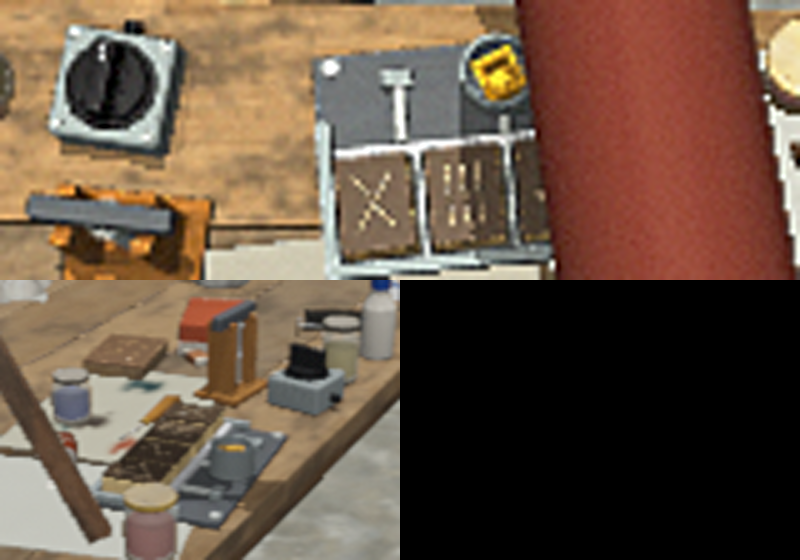

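The knob is back at rest, with its pointer at (103,45). The key hangs in the stand, the socket at (498,72) has visibly turned, and the bar sits against the blocks, which lie flat. I'll hand in the job.

```bash
python3 -c "
from cell import r
print(r.close_job())"
```

```text
the job is handed in; nothing more can be done
None
```

The job is handed in, at about 78 s of the 184 s allowed: all four blocks lie flat in the locked bed, the key hangs back in its stand, and the start knob was held at its stop for about a second and has sprung back; the hand-in call returned no verdict.

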